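# Roll the longer feed roller onto the scribed line

## Task

Two rubber-covered feed rollers lie on the inspection plate, one on each side of the line scribed across its middle. Lay a fingertip on top of the longer roller and push sideways so that it rolls, in several short strokes if need be, until it lies along the line, centred over it; then let go. Always work on the roller's top: do not shove it from low behind, pinch it or lift it, and leave the shorter roller and everything round the plate where they are.

Things in the scene. Friction and masses are not known exactly. Their poses are not given: they have to be found in the camera images.
- plate: Fixed aluminium inspection plate on four rubber feet, 300 mm along its x (the rolling direction, roughly to the robot's left), 170 mm along its y, flat top 30 mm above the worktop; origin on the worktop under its middle, z up. Strips 8 mm wide and 6 mm high along both short ends stop the rollers.
- line (a point): Middle of the dark line (2.5 mm wide, flush) scribed on the plate's top across its full 170 mm width: the line runs along this frame's y, x is the rolling direction, z up.
- long_roller: Longer of two black rubber-covered rollers, the one to move: sleeve 40 mm diameter, 100 mm long, a 10 mm steel journal 15 mm out of each end; 0.15 to 0.3 kg. Lies nearly parallel to the line, 75 to 100 mm to either side of it. Origin at its middle on its axis (y), 20 mm above the plate; x, z turn as it rolls. No slip under a pressed tip, which travels twice as far as it; stops soon when let go.
- short_roller: The shorter roller, same make and diameter (40 mm) but sleeve 56 mm long, 86 mm in all; lies 75 to 100 mm on the other side of the line and must stay there. Origin and axes as for the long roller.
- relay: Bystander: loose clear plug-in relay 22 x 29 x 41 mm high, standing beyond the plate's far edge. Origin under its middle.
- spring_clip: Bystander: loose blue-grey spring clip 18 x 88 x 13 mm lying past the plate's left end. Origin under its middle.
- tape: Bystander: loose roll of black tape 55 mm across, 19 mm high, lying flat beyond the plate's far edge. Origin under its middle.

How it is judged:
On the way:
1. the long roller has turned a quarter turn about its axis (it rolls, not slides) ((angle between long_roller's own x axis and vertical below 0.45 rad or angle between long_roller's own x axis and vertical above 2.69 rad)), for 0.05 s.
At the end, for the whole second after the job is handed in: The long roller rests on the plate with its axis within 6 mm of the line and within 0.12 rad of its direction, its middle within 30 mm of the line's middle, at rest; the shorter roller, relay, spring clip and tape are within 15 mm of where they began (x of long_roller in the frame of line between -0.006 and 0.006 m and angle between the y axis of long_roller and the y axis of line, either way round below 0.12 rad and y of long_roller in the frame of line between -0.03 and 0.03 m and z of long_roller in the frame of line between 0.016 and 0.024 m and linear speed of long_roller below 0.01 m/s and angular speed of long_roller below 0.4 rad/s and distance of each of short_roller, relay, spring_clip, tape from where it was at the start of the episode below 0.015 m); the robot touches nothing.
It fails at once if the long roller is lifted off the plate by more than 10 mm (z of long_roller in the frame of line above 0.03 m).
It fails at once if the fingers touch the long roller low down: with the grasp point (about 19 mm above the fingertips) less than 43 mm above the plate, so the tips are near or below the roller's axis (contact force between the fingers and long_roller above 0.3 N and z of the grasp point in the frame of line below 0.043 m).
It fails at once if the shorter roller is moved more than 15 mm (distance of short_roller from where it was at the start of the episode above 0.015 m).
It fails at once if the relay, spring clip or tape is moved more than 15 mm (distance of any of relay, spring_clip, tape from where it was at the start of the episode above 0.015 m).
It also fails if it takes over 58 s, if anything falls off the work surface, if the arm or the gripper's body presses on something with over 40 N, if the wrist force passes 120 N, or if a joint passes its speed limit or range.

## Robot

A 7-joint arm with a two-finger parallel gripper is mounted at the origin on a cart in front of the work surface, level with it; the furniture and walls round the work are solid. World frame = base frame: x ahead of the robot, y to its left, z up, the work surface at z = 0. Lengths are in m, angles in rad, forces in N, time in s.
With the tool pointing down it reaches from about 0.425 to 0.95 m from the base axis. Payload 4.7 kg.
Tool frame: the origin (TCP) lies on the centre line of the jaws, within the pads' length; the fingertips stand 22 mm ahead of it and the grasp point (between the pads) lies 3 mm ahead of it; z points along the fingers, y is the line along which they close (so a half turn about z gives the same grasp; the last joint's range is limited). The gripper opens to 87 mm and grips with 3 to 60 N. Pads are 19 mm wide; open, the fingers measure 117 mm over their backs; the gripper's body (75 mm by 190 mm) begins 51 mm behind the grasp point.
Start: joints at [-1.179, 0.469, -0.049, 1.532, 0.024, 1.141, -0.082], TCP at [0.276, 0.616, 0.209] pointing down, gripper open.
Joint ranges: [-2.59, 2.59], [-0.33, 1.99], [-1.39, 1.29], [0.1, 2.45], [-1.04, 4.18], [0.21, 1.99], [-2.66, 2.66]. Speed limits (rad/s): [2.57, 2.57, 3.14, 3.14, 3.14, 3.14, 3.14].

## Interface

Orientations are given as a unit quaternion [w, x, y, z].
In Python, from bench import monitor, eyes, bot, finder gives the robot as it stands. The module is installed in compiled form; this text tells all that it offers.
- The arm moves only by the tool jog_arm, never from a script. Its argument "commands" is a list of rows, each a list of 3 entries, a list of its own where there are three numbers: the opening in per cent of the stroke, from 0 (shut) to 100 (fully open), then the shift along the tool's x, y, z in m, then the turn about the tool's z in rad. A call has 1 to 20 rows; each row is the pose to reach, as a shift and turn from the pose commanded when the call began, along the tool's axes at that moment; what a row does not reach only later rows make up. A row lasts 1/8 s, in which the tool goes at most 62.5 mm and 10.7 degrees, less where a joint would pass 70% of its speed; a pose out of reach is approached as far as the arm can. A call with a gripper value outside its range is refused whole. The fingers move at their own pace and stop on an object; "grip_force" is the grip in N (left out, the last holds). Time passes only in rows, so rows that repeat a pose let the fingers close. It gives the time, the measured TCP pose, the force, the opening and the grip force at its end, in the units of the state.
- monitor.get_obs(): the state, without advancing time (a new reading comes with each control period).
- eyes.get_image(name): name is "scene" or "side" or "wrist"; returns a dict with "pixels" (384x512x3 uint8, red, green, blue), "fx", "fy", "cx", "cy" (pixels), "R" (3x3) and "t" (3): a world point X has camera coordinates R X + t. Camera axes: x right, y down, z forward; pixel columns grow to the right and rows downward; lengths in m; the calibration is good to about 2 mm. A picture is of the moment at which its call begins. There is no depth.
- bot.job_done(): hands the job in; it is judged then, once.
Trained networks look in a picture, given as the dict that the camera call returned (one of the last four; its "shot" number tells which), for a name from the list of things; names that differ only in an ending like _2 or _b are one class to them, and where a whole thing is asked for, a point or a joint stands for the part that bears it (a point fixed in the world has none). Each returns a list of dicts, best first, with "confidence" (0 to 1); they miss things now and then, are a little off and sometimes report something else, mostly with a low value. They report only what shows in the picture. A call takes as long as a camera call.
- finder.trace(target, picture): "pixels" (384x512 bool, what is visible of it) and "rect" ([left, top, right, bottom] in pixels, round what is visible of it).
- finder.spot_point(target, picture): "centre" ([column, row] in pixels: a listed point, or the origin of a listed thing).
The state is a dict: "time_s": time; "joint_positions": joint angles; "joint_vel": joint speeds; "effort": joint torques, N m; "ee_pos": TCP position; "tcp_rot": TCP orientation; "ft_force": force on the tool from outside, world axes, zero at the start; "moment": the same for the moment, N m; "width": finger opening in m; "grasp_force": force on a finger pad.
Only numpy, scipy, OpenCV 4.12 (cv2) and the standard library are available. Lean on these libraries where they do the work, as an engineer would, in place of code of your own. Each camera call takes 0.05 s, during which the arm holds its last target. There are 200 camera calls.

## Working session

There is one attempt and no reset: what is moved stays moved. The work goes in short steps, Python scripts to look and compute and a tool call to move; the robot and the scene stay as the last step left them, time stands still between calls to the robot, and variables do not carry over. Pictures are saved under pics/ and viewed, at most 10 in all, crops included, and the job is handed in when it is done.

Besides the shell and the picture viewer there is one more tool, called after "Call:" in YAML: its name, and indented under it one key for each argument. jog_arm: Moves the arm, as the interface text tells. Its arguments: {"type":"object","properties":{"commands":{"type":"array"},"grip_force":{"type":"number"}},"required":["commands"]}

```bash
mkdir -p pics; cat > h.py <<'E'
import numpy as np, cv2
from bench import monitor, eyes, bot, finder
def ray(p,uv,z):
    R=np.array(p["R"]);t=np.array(p["t"]);c=-R.T@t
    d=R.T@np.array([(uv[0]-p["cx"])/p["fx"],(uv[1]-p["cy"])/p["fy"],1])
    return c+d*(z-c[2])/d[2]
def save(p,n): cv2.imwrite("pics/"+n,p["pixels"][:,:,::-1])
E
python3 - <<'E'
from h import *
o=monitor.get_obs();print({k:np.round(o[k],3) for k in("time_s","ee_pos","tcp_rot","ft_force","width")})
ims=[]
for n in("scene","side"):
    p=eyes.get_image(n);ims.append(p["pixels"]);print(n,-np.array(p["R"]).T@p["t"])
    for t,z in(("line",.03),("long_roller",.05),("short_roller",.05),("relay",0),("spring_clip",0),("tape",0),("plate",0)):
        for r in finder.spot_point(t,p)[:2]: print(t,round(r["confidence"],2),np.round(r["centre"]),ray(p,r["centre"],z).round(3))
cv2.imwrite("pics/a.png",cv2.resize(np.vstack(ims),(800,1200))[:, :, ::-1][:600]);cv2.imwrite("pics/b.png",ims[1][:,:,::-1])
E
```

```text
{'time_s': np.float64(0.0), 'ee_pos': array([0.275, 0.616, 0.208]), 'tcp_rot': array([-0.   ,  0.209,  0.978, -0.001]), 'ft_force': array([ 0.557,  0.111, -0.698]), 'width': np.float64(0.087)}
scene [ 0.05798661 -0.2029495   0.63455975]
line 0.97 [248. 232.] [0.504 0.218 0.03 ]
long_roller 0.73 [218. 197.] [0.522 0.317 0.05 ]
short_roller 0.66 [281. 256.] [0.484 0.12  0.05 ]
relay 0.73 [307. 229.] [0.611 0.155 0.   ]
relay 0.28 [246. 241.] [0.505 0.223 0.   ]
spring_clip 0.42 [199. 196.] [0.536 0.394 0.   ]
tape 0.67 [280. 206.] [0.629 0.238 0.   ]
plate 0.66 [247. 241.] [0.505 0.222 0.   ]
side [0.41052827 0.92601354 0.53889835]
line 0.9 [305. 202.] [0.516 0.206 0.03 ]
long_roller 0.66 [297. 224.] [0.513 0.309 0.05 ]
short_roller 0.78 [325. 177.] [0.487 0.122 0.05 ]
relay 0.76 [268. 195.] [0.612 0.159 0.   ]
spring_clip 0.55 [276. 269.] [0.533 0.391 0.   ]
tape 0.69 [274. 269.] [0.537 0.393 0.   ]
tape 0.62 [245. 213.] [0.643 0.241 0.   ]
plate 0.91 [310. 216.] [0.502 0.211 0.   ]
```

View pics/a.png

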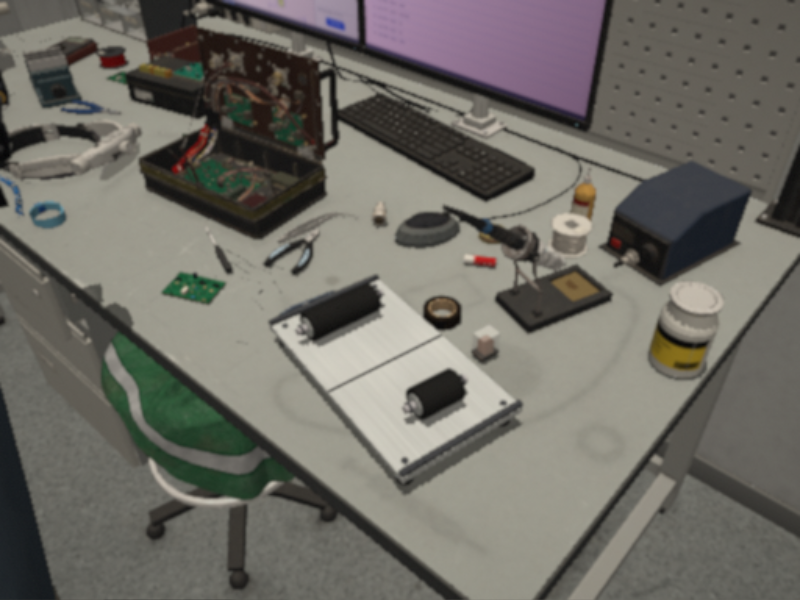

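View pics/b.png

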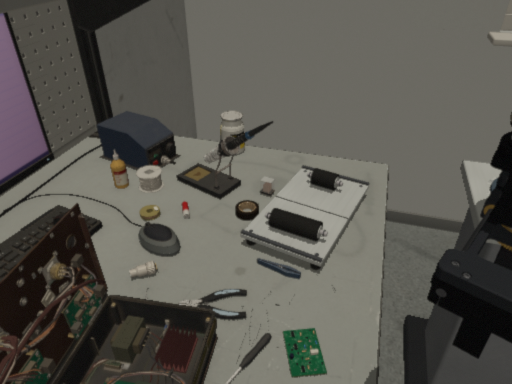

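The pictures show the long roller near scene (218,197), on the robot's left. The short roller is near (281,256), with the line between them at (248,232), which agrees with the networks. I'll move above the roller and take a closer look with the wrist camera.

Call:
jog_arm:
  commands:
    - [40, [-0.045, -0.028, -0.04], 0.17]
    - [40, [-0.09, -0.056, -0.04], 0.35]
    - [40, [-0.136, -0.085, -0.04], 0.52]
    - [40, [-0.18, -0.113, -0.04], 0.7]
    - [40, [-0.226, -0.141, -0.04], 0.87]
    - [40, [-0.27, -0.17, -0.04], 1.04]
    - [40, [-0.317, -0.198, -0.04], 1.2]
    - [40, [-0.362, -0.226, -0.04], 1.3]
    - [40, [-0.362, -0.226, -0.04], 1.3]
    - [40, [-0.362, -0.226, -0.04], 1.3]
    - [40, [-0.362, -0.226, -0.04], 1.3]
    - [40, [-0.362, -0.226, -0.04], 1.3]

```text
time_s: 2.3
ee_pos: [0.5131, 0.2632, 0.2488]
tcp_rot: [-0.0, 0.757, 0.653, -0.0]
ft_force: [0.4, 0.2, -0.4]
width: 0.0348
grasp_force: 0.0
```

```bash
cat > m.py <<'E'
from h import *
from scipy.spatial.transform import Rotation as Ro
import sys
def axis(p,tgt,z):
    r=finder.trace(tgt,p)[0]; m=r["pixels"]
    (c,s,a)=cv2.minAreaRect(np.argwhere(m)[:,::-1].astype(np.float32)); return r
def measure(cam,name):
    o=monitor.get_obs();print("t",o["time_s"],"tcp",np.round(o["ee_pos"],4),"F",np.round(o["ft_force"],2))
    R=Ro.from_quat(np.roll(o["tcp_rot"],-1)).as_matrix();print("toolx",R[:,0].round(3),"tooly",R[:,1].round(3))
    p=eyes.get_image(cam);save(p,name)
    print("cam",(-np.array(p["R"]).T@p["t"]).round(3))
    for t,z in(("line",.03),("long_roller",.05),("short_roller",.05)):
        for r in finder.spot_point(t,p)[:1]: print(t,round(r["confidence"],2),np.round(r["centre"]),ray(p,r["centre"],z).round(4))
        if t!="line":
          for r in finder.trace(t,p)[:1]:
            q=np.argwhere(r["pixels"])[:,::-1].astype(np.float32)
            W=np.array([ray(p,u,.05)[:2] for u in q])
            c,s,a=cv2.minAreaRect(W.astype(np.float32)*1000);print("  rect mm",np.round(c,1),np.round(s,1),round(a,1),"edge",r["rect"])
    return p
if __name__=="__main__": measure(sys.argv[1],sys.argv[2])
E
python3 m.py wrist c.png
```

```text
t 2.3 tcp [0.5131 0.2632 0.2488] F [ 0.39  0.2  -0.37]
toolx [0.147 0.989 0.   ] tooly [ 0.989 -0.147 -0.   ]
cam [0.524 0.329 0.424]
line 0.85 [256. 197.] [0.5039 0.2209 0.03  ]
long_roller 0.78 [262. 131.] [0.5241 0.3102 0.05  ]
  rect mm [517.2 310.2] [ 42.2 128.2] 78.4 edge [206.2, 112.3, 305.7, 151.6]
short_roller 0.84 [253. 262.] [0.4858 0.1337 0.05  ]
  rect mm [488.6 116.2] [25.2 80.4] 81.6 edge [227.4, 261.2, 287.2, 282.1]
```

View pics/c.png

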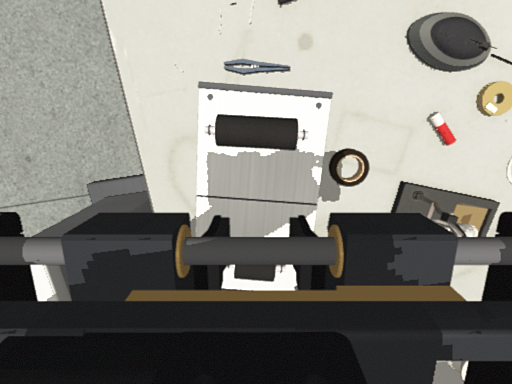

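The wrist picture shows the line from about (196,197) to (317,204). The roller runs from about (208,130) to (306,134), and the view of it is clear. Next I'll fit the line precisely.

```bash
python3 - <<'E'
from h import *
p=eyes.get_image("wrist");g=cv2.cvtColor(p["pixels"],cv2.COLOR_RGB2GRAY).astype(float)
P=[]
for c in range(202,314):
    r0=197+(c-196)*7/121;rr=np.arange(int(r0)-5,int(r0)+7);w=np.clip(np.median(g[rr,c])-g[rr,c]-15,0,None)
    if w.sum()>0:P.append((c,(w*rr).sum()/w.sum()))
P=np.array(P,np.float32);vx,vy,x0,y0=cv2.fitLine(P,cv2.DIST_HUBER,0,.01,.01).ravel()
print(len(P),y0+(np.array([196,317])-x0)*vy/vx)
A,B=[ray(p,(c,y0+(c-x0)*vy/vx),.03) for c in(196.,317.)]
d=(B-A)[:2];L=np.linalg.norm(d);d/=L;n=np.array([-d[1],d[0]]);m=(A+B)[:2]/2
print("line mid",m,"len",L,"ang deg",np.degrees(np.arctan2(d[1],d[0])),"n",n)
m_=finder.trace("long_roller",p)[0]["pixels"]
q=np.argwhere(m_)[:,::-1].astype(float)
c,s,a=cv2.minAreaRect(np.array([ray(p,u,.05)[:2] for u in q],np.float32)*1000)
print(c,s,a,"perp",n@(np.array(c)/1000-m),"along",d@(np.array(c)/1000-m))
E
```

```text
112 [194.67941468 203.32931465]
line mid [0.50455168 0.21719981] len 0.16938387171957398 ang deg -12.780685112571833 n [0.22121975 0.97522398]
(518.7070922851562, 309.9552917480469) (40.945960998535156, 131.74342346191406) 77.67507934570312 perp 0.09358882364824803 along -0.006714643392021166
```

Call:
jog_arm:
  commands:
    - [40, [0.055, -0.001, 0.03], 0.075]
    - [40, [0.055, -0.001, 0.08], 0.075]
    - [40, [0.055, -0.001, 0.13], 0.075]
    - [40, [0.055, -0.001, 0.15], 0.075]
    - [40, [0.055, -0.001, 0.154], 0.075]
    - [40, [0.055, -0.001, 0.156], 0.075]
    - [40, [0.055, -0.001, 0.156], 0.075]

```text
time_s: 3.58
ee_pos: [0.5218, 0.317, 0.0942]
tcp_rot: [-0.0, 0.782, 0.623, 0.001]
ft_force: [-0.8, 0.1, 1.0]
width: 0.0349
grasp_force: 0.0
```

Call:
jog_arm:
  commands:
    - [40, [0, 0, 0.001], 0]
    - [40, [0, 0, 0.002], 0]
    - [40, [0, 0, 0.003], 0]
    - [40, [0, 0, 0.003], 0]

```text
time_s: 4.08
ee_pos: [0.521, 0.3165, 0.0899]
tcp_rot: [-0.0, 0.782, 0.623, -0.0]
ft_force: [-0.8, 0.1, 0.4]
width: 0.0349
grasp_force: 0.0
```

Call:
jog_arm:
  commands:
    - [40, [0, 0, 0.001], 0]
    - [40, [0, 0, 0.002], 0]
    - [40, [0, 0, 0.002], 0]

```text
time_s: 4.45
ee_pos: [0.521, 0.3165, 0.0878]
tcp_rot: [-0.0, 0.782, 0.623, -0.0]
ft_force: [-0.5, -0.4, 0.2]
width: 0.0346
grasp_force: 0.0
```

```bash
python3 m.py wrist d.png; python3 m.py side e.png; python3 -c "
import cv2,numpy as np
a=cv2.imread('pics/d.png')[60:240,160:360];b=cv2.imread('pics/e.png')[160:280,210:350]
cv2.imwrite('pics/f.png',np.hstack([cv2.resize(a,(400,360)),cv2.resize(b,(400,360))]))"
```

```text
t 4.45 tcp [0.521  0.3165 0.0878] F [-0.51 -0.36  0.23]
toolx [ 0.223  0.975 -0.   ] tooly [ 0.975 -0.223 -0.   ]
cam [0.537 0.382 0.263]
long_roller 0.59 [256. 214.] [0.5182 0.3108 0.05  ]
  rect mm [520.6 311. ] [ 38.1 123.5] 78.7 edge [179.8, 187.3, 338.6, 236.8]
t 4.75 tcp [0.5211 0.3165 0.088 ] F [-0.36 -0.26 -0.43]
toolx [0.223 0.975 0.   ] tooly [ 0.975 -0.223  0.   ]
cam [0.411 0.926 0.539]
line 0.58 [310. 203.] [0.5046 0.203  0.03  ]
long_roller 0.83 [297. 224.] [0.5138 0.3112 0.05  ]
  rect mm [517.7 310.1] [ 61.6 131.3] 78.5 edge [268.1, 208.5, 328.5, 241.3]
short_roller 0.46 [326. 179.] [0.4829 0.1291 0.05  ]
  rect mm [487.4 139.1] [27.4 55.2] 4.3 edge [318.3, 175.7, 329.1, 189.5]
```

View pics/f.png

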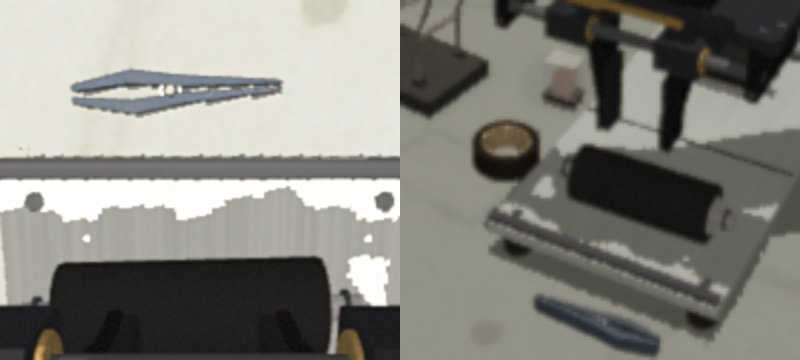

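```bash
python3 - <<'E'
from h import *
p=eyes.get_image("side");R=np.array(p["R"]);t=np.array(p["t"])
def pr(X):
    c=R@X+t;return np.array([p["fx"]*c[0]/c[2]+p["cx"],p["fy"]*c[1]/c[2]+p["cy"]])
o=monitor.get_obs();T=np.array(o["ee_pos"]);X=np.array([.223,.975,0]);Y=np.array([.975,-.223,0])
for s in(-.0175,-.0325,.0175,.0325):
  for x in(-.0095,.0095): print(s,x,pr(T+s*Y+x*X-np.array([0,0,.022])).round(1))
C=np.array([.518,.310,.05]);
for e in(-.05,.05):
  for h in(0,.02): print("roller",e,h,pr(C+e*Y+np.array([0,0,h])).round(1))
im=cv2.resize(p["pixels"][185:250,255:345,::-1],(720,520),interpolation=cv2.INTER_CUBIC);cv2.imwrite("pics/g.png",im)
E
```

```text
-0.0175 -0.0095 [303.2 218.8]
-0.0175 0.0095 [299.1 224.2]
-0.0325 -0.0095 [310.4 221.2]
-0.0325 0.0095 [306.4 226.7]
0.0175 -0.0095 [286.7 213.5]
0.0175 0.0095 [282.4 218.7]
0.0325 -0.0095 [279.9 211.3]
0.0325 0.0095 [275.5 216.4]
roller -0.05 0 [318.6 231.5]
roller -0.05 0.02 [319.4 223.2]
roller 0.05 0 [271.9 216. ]
roller 0.05 0.02 [272.1 207.9]
```

View pics/g.png

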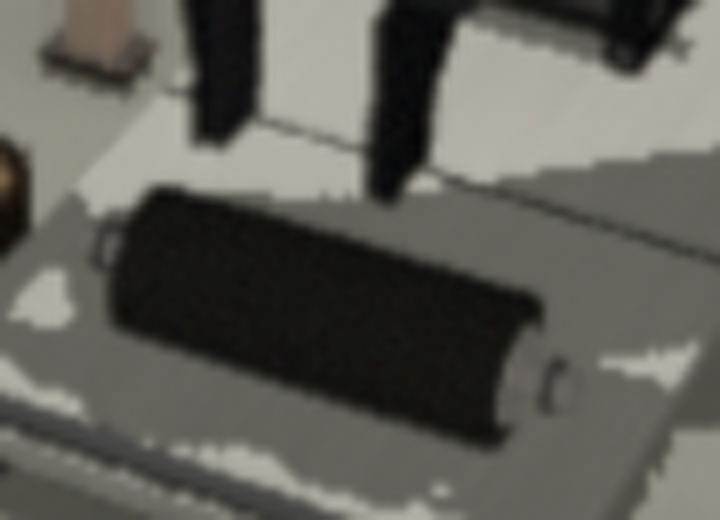

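The fingertips hover above the roller in the side view, at about (282,202) and (303,209). That is roughly 20 mm higher than expected, and no force is registered. I'll raise the tool, shut the fingers and check whether the tip reach changes with opening.

Call:
jog_arm:
  commands:
    - [40, [0, 0, -0.015], 0]
    - [40, [0, 0, -0.03], 0]
    - [0, [0, 0, -0.03], 0]
    - [0, [0, 0, -0.03], 0]
    - [0, [0, 0, -0.03], 0]
    - [0, [0, 0, -0.03], 0]
    - [0, [0, 0, -0.03], 0]
    - [0, [0, 0, -0.03], 0]

```text
time_s: 6.1
ee_pos: [0.521, 0.3165, 0.1178]
tcp_rot: [-0.0, 0.782, 0.623, -0.0]
ft_force: [0.5, -0.3, -0.2]
width: 0.0004
grasp_force: 0.0
```

```bash
python3 - <<'E'
from h import *
p=eyes.get_image("side");R=np.array(p["R"]);t=np.array(p["t"])
def pr(X):
    c=R@X+t;return np.array([p["fx"]*c[0]/c[2]+p["cx"],p["fy"]*c[1]/c[2]+p["cy"]])
o=monitor.get_obs();T=np.array(o["ee_pos"]);print(T,o["width"])
im=cv2.resize(p["pixels"][165:250,245:355,::-1],(770,595),interpolation=cv2.INTER_CUBIC)
for d,c in((0,(0,255,0)),(.022,(0,0,255))):
  u=pr(T-np.array([0,0,d]));print(u);cv2.circle(im,tuple(((u-[245,165])*7).astype(int).tolist()),4,c,-1)
cv2.imwrite("pics/i.png",im)
E
```

```text
[0.52100065 0.31652644 0.11783759] 0.0006034643621403118
[294.09629923 196.45365571]
[293.53331389 206.11747635]
```

View pics/i.png

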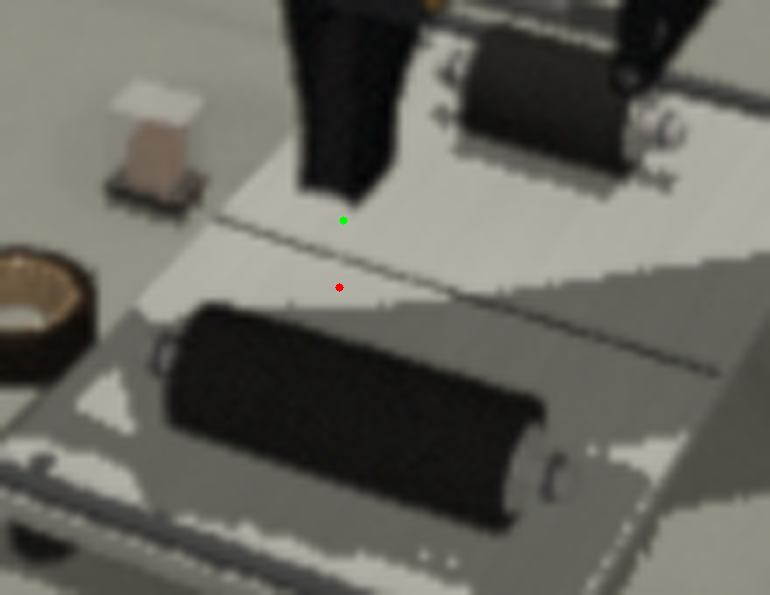

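```bash
python3 - <<'E'
from h import *
p=eyes.get_image("scene");R=np.array(p["R"]);t=np.array(p["t"])
def pr(X):
    c=R@X+t;return np.array([p["fx"]*c[0]/c[2]+p["cx"],p["fy"]*c[1]/c[2]+p["cy"]])
o=monitor.get_obs();T=np.array(o["ee_pos"])
im=cv2.resize(p["pixels"][145:265,165:315,::-1],(750,600),interpolation=cv2.INTER_CUBIC)
for X,c in((T,(0,255,0)),(T-[0,0,.022],(0,0,255)),(T+[0,0,.01],(255,0,0)),(T+[.009,-.036,-.022],(0,255,255))):
  u=pr(X);print(u);cv2.circle(im,tuple(((u-[165,145])*5).astype(int).tolist()),4,c,-1)
cv2.imwrite("pics/j.png",im)
E
```

```text
[215.20272213 170.26907455]
[215.90243829 179.2865882 ]
[214.87707208 166.07229601]
[232.35438488 184.72275311]
```

View pics/j.png

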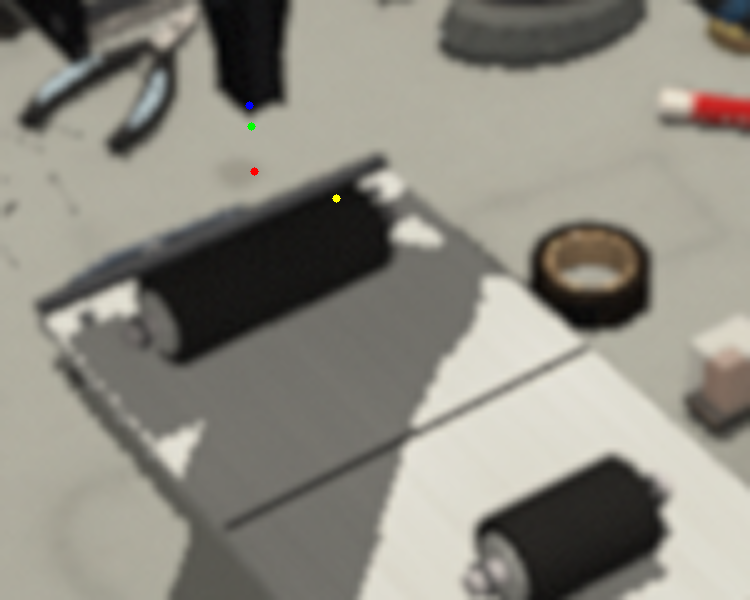

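Both views put the shut tips about 30 mm above where the reported TCP says they should be: scene (215,165), side (292,192). The fingers show at full length below the body, so the whole tool stands higher than reported. I'll triangulate to get the offset.

```bash
python3 - <<'E'
from h import *
Ps=[];
for n in("scene","side"):
    p=eyes.get_image(n);K=np.array([[p["fx"],0,p["cx"]],[0,p["fy"],p["cy"]],[0,0,1]])
    Ps.append(K@np.c_[np.array(p["R"]),np.array(p["t"])])
X=cv2.triangulatePoints(Ps[0],Ps[1],np.array([[215.6],[165.]]),np.array([[292.1],[192.3]])).ravel();X=X[:3]/X[3]
o=monitor.get_obs();print(X,"offset from stated tip",X-(np.array(o["ee_pos"])-[0,0,.022]))
for P,u in zip(Ps,((215.6,165),(292.1,192.3))):
    q=P@np.r_[X,1];print(q[:2]/q[2]-u)
E
```

```text
[0.52476587 0.31837224 0.12750789] offset from stated tip [0.00372503 0.00184979 0.03156896]
[ 0.017405   -0.01787548]
[0.02336061 0.02208147]
```

Call:
jog_arm:
  commands:
    - [40, [-0.002, -0.004, 0.02], 0]
    - [40, [-0.002, -0.004, 0.04], 0]
    - [40, [-0.002, -0.004, 0.05], 0]
    - [40, [-0.002, -0.004, 0.053], 0]
    - [40, [-0.002, -0.004, 0.055], 0]
    - [40, [-0.002, -0.004, 0.056], 0]
    - [40, [-0.002, -0.004, 0.056], 0]

```text
time_s: 7.18
ee_pos: [0.5169, 0.3156, 0.0623]
tcp_rot: [-0.0, 0.782, 0.623, 0.0]
ft_force: [-0.7, 0.1, -0.7]
width: 0.0347
grasp_force: 0.0
```

Call:
jog_arm:
  commands:
    - [40, [0, 0, 0.001], 0]
    - [40, [0, 0, 0.002], 0]
    - [40, [0, 0, 0.002], 0]

```text
time_s: 7.55
ee_pos: [0.5166, 0.3155, 0.0599]
tcp_rot: [-0.0, 0.782, 0.623, -0.0]
ft_force: [-0.7, -0.1, 0.3]
width: 0.0352
grasp_force: 0.0
```

Call:
jog_arm:
  commands:
    - [40, [0, 0, 0.001], 0]
    - [40, [0, 0, 0.002], 0]
    - [40, [0, 0, 0.002], 0]

```text
time_s: 7.92
ee_pos: [0.5166, 0.3154, 0.0578]
tcp_rot: [-0.0, 0.782, 0.623, -0.0]
ft_force: [0.5, 0.4, 0.4]
width: 0.0348
grasp_force: 0.0
```

Call:
jog_arm:
  commands:
    - [40, [0, 0, 0.001], 0]
    - [40, [0, 0, 0.002], 0]
    - [40, [0, 0, 0.002], 0]

```text
time_s: 8.3
ee_pos: [0.5169, 0.3161, 0.0567]
tcp_rot: [-0.0, 0.782, 0.623, 0.001]
ft_force: [-1.0, 1.1, 5.0]
width: 0.0348
grasp_force: 2.5
```

Call:
jog_arm:
  commands:
    - [40, [-0.002, 0, 0.001], 0]
    - [40, [-0.006, 0, 0.001], 0]
    - [40, [-0.01, 0, 0.001], 0]
    - [40, [-0.014, 0, 0.001], 0]
    - [40, [-0.018, 0, 0.001], 0]
    - [40, [-0.02, 0, 0.001], 0]
    - [40, [-0.02, 0, 0.001], 0]

```text
time_s: 9.18
ee_pos: [0.513, 0.2969, 0.0566]
tcp_rot: [-0.0, 0.782, 0.623, 0.001]
ft_force: [-0.8, 0.8, 9.0]
width: 0.0347
grasp_force: 4.8
```

```bash
cat > n.py <<'E'
from h import *
import sys
d=np.array([.97522,-.22122]);n=np.array([.22122,.97522]);m=np.array([.50455,.2172])
for cam in sys.argv[1:]:
    p=eyes.get_image(cam);save(p,f"{cam}_{p['shot']}.png")
    r=finder.trace("long_roller",p)
    for r in r[:1]:
        W=np.array([ray(p,u,.05)[:2] for u in np.argwhere(r["pixels"])[:,::-1].astype(float)])*1000
        c,s,a=cv2.minAreaRect(W.astype(np.float32));c=np.array(c)/1000
        print(cam,round(r["confidence"],2),"perp",(n@(c-m)).round(4),"along",(d@(c-m)).round(4),np.round(s),round(a,1),r["rect"])
    for r in finder.spot_point("long_roller",p)[:1]:
        c=ray(p,r["centre"],.05)[:2];print("  spot",round(r["confidence"],2),(n@(c-m)).round(4),(d@(c-m)).round(4))
o=monitor.get_obs();T=np.array(o["ee_pos"]);print("t",o["time_s"],"tcp",T.round(4),"perp",(n@(T[:2]-m)).round(4),np.round(o["ft_force"],1))
E
python3 n.py wrist side
```

```text
wrist 0.8 perp 0.0871 along -0.0068 [ 36. 130.] 77.1 [162.3, 183.3, 360.7, 236.9]
  spot 0.81 0.0833 -0.0081
side 0.92 perp 0.0848 along -0.008 [ 64. 131.] 77.4 [272.3, 204.5, 328.8, 238.7]
  spot 0.69 0.0699 -0.013
t 9.475 tcp [0.5131 0.297  0.0566] perp 0.0797 [-2.1  0.4 10. ]
```

Call:
jog_arm:
  commands:
    - [40, [-0.005, 0, 0], 0]
    - [40, [-0.01, 0, 0], 0]
    - [40, [-0.015, 0, 0], 0]
    - [40, [-0.016, 0, 0], 0]
    - [40, [-0.016, 0, -0.008], 0]
    - [40, [-0.007, 0, -0.01], 0]
    - [40, [0.002, 0, -0.008], 0]
    - [40, [0.002, 0, -0.003], 0]
    - [40, [0.002, 0, 0], 0]
    - [40, [0, 0, 0], 0]
    - [40, [-0.005, 0, 0], 0]
    - [40, [-0.01, 0, 0], 0]
    - [40, [-0.015, 0, 0], 0]
    - [40, [-0.02, 0, 0], 0]
    - [40, [-0.025, 0, 0], 0]
    - [40, [-0.028, 0, 0], 0]
    - [40, [-0.028, 0, 0], 0]

```text
time_s: 11.6
ee_pos: [0.5065, 0.2693, 0.0565]
tcp_rot: [-0.0, 0.782, 0.623, 0.001]
ft_force: [-2.9, -0.4, 12.3]
width: 0.0346
grasp_force: 6.1
```

```bash
python3 n.py wrist side
```

```text
wrist 0.58 perp 0.0609 along -0.0072 [ 41. 133.] 77.8 [160.6, 177.7, 364.1, 237.9]
  spot 0.78 0.0602 -0.0059
side 0.88 perp 0.0604 along -0.0064 [ 66. 132.] 78.7 [276.0, 196.6, 337.0, 232.0]
  spot 0.9 0.0537 -0.0109
t 11.9 tcp [0.5065 0.2696 0.0564] perp 0.0515 [-2.5 -0.7 12.1]
```

Call:
jog_arm:
  commands:
    - [40, [0, 0, -0.008], 0]
    - [40, [0.008, 0, -0.01], 0]
    - [40, [0.015, 0, -0.008], 0]
    - [40, [0.015, 0, -0.002], 0]
    - [40, [0.015, 0, 0], 0]
    - [40, [0.009, 0, 0], 0]
    - [40, [0.003, 0, 0], 0]
    - [40, [-0.003, 0, 0], 0]
    - [40, [-0.009, 0, 0], 0]
    - [40, [-0.013, 0, 0], 0]
    - [40, [-0.015, 0, 0], 0]
    - [40, [-0.015, 0, 0], 0]

```text
time_s: 13.4
ee_pos: [0.5034, 0.2549, 0.0564]
tcp_rot: [-0.0, 0.782, 0.623, 0.001]
ft_force: [-2.5, 0.7, 13.7]
width: 0.0351
grasp_force: 6.6
```

Call:
jog_arm:
  commands:
    - [40, [0, 0, -0.008], 0]
    - [40, [0.008, 0, -0.01], 0]
    - [40, [0.015, 0, -0.008], 0]
    - [40, [0.015, 0, -0.002], 0]
    - [40, [0.015, 0, 0], 0]
    - [40, [0.009, 0, 0], 0]
    - [40, [0.003, 0, 0], 0]
    - [40, [-0.003, 0, 0], 0]
    - [40, [-0.009, 0, 0], 0]
    - [40, [-0.013, 0, 0], 0]
    - [40, [-0.015, 0, 0], 0]
    - [40, [-0.015, 0, 0], 0]

```text
time_s: 14.9
ee_pos: [0.5, 0.2403, 0.0564]
tcp_rot: [-0.0, 0.782, 0.623, 0.001]
ft_force: [-2.6, 0.3, 13.3]
width: 0.0344
grasp_force: 6.9
```

```bash
python3 n.py wrist side
```

```text
wrist 0.69 perp 0.0304 along -0.006 [ 40. 131.] 78.3 [162.1, 178.2, 361.7, 238.7]
  spot 0.59 0.0304 -0.0055
  spot 0.57 0.0258 -0.0141
t 15.2 tcp [0.5001 0.2405 0.0565] perp 0.0217 [-2.9  0.6 13.6]
```

Call:
jog_arm:
  commands:
    - [40, [0, 0, -0.008], 0]
    - [40, [0.008, 0, -0.01], 0]
    - [40, [0.015, 0, -0.008], 0]
    - [40, [0.015, 0, -0.002], 0]
    - [40, [0.015, 0, 0], 0]
    - [40, [0.009, 0, 0], 0]
    - [40, [0.003, 0, 0], 0]
    - [40, [-0.003, 0, 0], 0]
    - [40, [-0.009, 0, 0], 0]
    - [40, [-0.013, 0, 0], 0]
    - [40, [-0.015, 0, 0], 0]
    - [40, [-0.015, 0, 0], 0]

```text
time_s: 16.7
ee_pos: [0.4967, 0.2257, 0.0565]
tcp_rot: [-0.0, 0.782, 0.623, 0.001]
ft_force: [-2.8, 1.0, 14.7]
width: 0.0353
grasp_force: 7.1
```

Call:
jog_arm:
  commands:
    - [40, [0, 0, -0.008], 0]
    - [40, [0.008, 0, -0.01], 0]
    - [40, [0.015, 0, -0.008], 0]
    - [40, [0.015, 0, -0.002], 0]
    - [40, [0.015, 0, 0], 0]
    - [40, [0.009, 0, 0], 0]
    - [40, [0.003, 0, 0], 0]
    - [40, [-0.003, 0, 0], 0]
    - [40, [-0.009, 0, 0], 0]
    - [40, [-0.013, 0, 0], 0]
    - [40, [-0.015, 0, 0], 0]
    - [40, [-0.015, 0, 0], 0]

```text
time_s: 18.2
ee_pos: [0.4934, 0.2111, 0.0564]
tcp_rot: [-0.0, 0.782, 0.623, 0.001]
ft_force: [-2.9, -0.2, 14.7]
width: 0.0351
grasp_force: 7.4
```

```bash
python3 n.py wrist side
```

```text
wrist 0.92 perp 0.0004 along -0.0054 [ 39. 131.] 77.1 [168.1, 180.1, 364.4, 238.0]
side 0.7 perp -0.001 along -0.0065 [ 66. 128.] 78.1 [290.8, 187.3, 343.7, 217.2]
  spot 0.61 -0.0111 -0.0091
t 18.5 tcp [0.4934 0.2112 0.0565] perp -0.0083 [-3.1 -0.  14.6]
```

Call:
jog_arm:
  commands:
    - [40, [0, 0, -0.005], 0]
    - [40, [0, 0, -0.03], 0]
    - [40, [0, 0, -0.08], 0]
    - [40, [0, 0, -0.13], 0]
    - [40, [-0.03, 0, -0.18], 0]
    - [40, [-0.06, 0, -0.19], 0]
    - [40, [-0.06, 0, -0.19], 0]
    - [40, [-0.06, 0, -0.19], 0]
    - [40, [-0.06, 0, -0.19], 0]

```text
time_s: 19.62
ee_pos: [0.4788, 0.1526, 0.2439]
tcp_rot: [-0.0, 0.782, 0.624, -0.001]
ft_force: [-0.6, 0.6, -0.2]
width: 0.0345
grasp_force: 0.0
```

```bash
python3 n.py wrist side scene; ls -t pics|head -3; cd pics; f=$(ls -t wrist*|head -1); python3 -c "
import cv2;a=cv2.imread('$f')[40:290,110:410];cv2.imwrite('k.png',cv2.resize(a,(720,600),interpolation=cv2.INTER_CUBIC))"
```

```text
wrist 0.69 perp -0.0015 along -0.0056 [ 42. 129.] 78.1 [212.2, 95.8, 314.1, 133.6]
  spot 0.79 -0.001 -0.0055
side 0.61 perp -0.0015 along -0.0061 [ 73. 131.] 78.8 [288.7, 184.6, 344.2, 216.1]
  spot 0.68 0.2271 -0.0367
scene 0.94 perp 0.0012 along -0.0038 [ 55. 132.] 79.3 [215.3, 204.9, 273.3, 246.9]
  spot 0.61 -0.0037 -0.0078
t 20.075 tcp [0.4792 0.1518 0.2449] perp -0.0694 [-0.4  0.  -0.4]
scene_22.png
side_21.png
wrist_20.png
```

View pics/k.png

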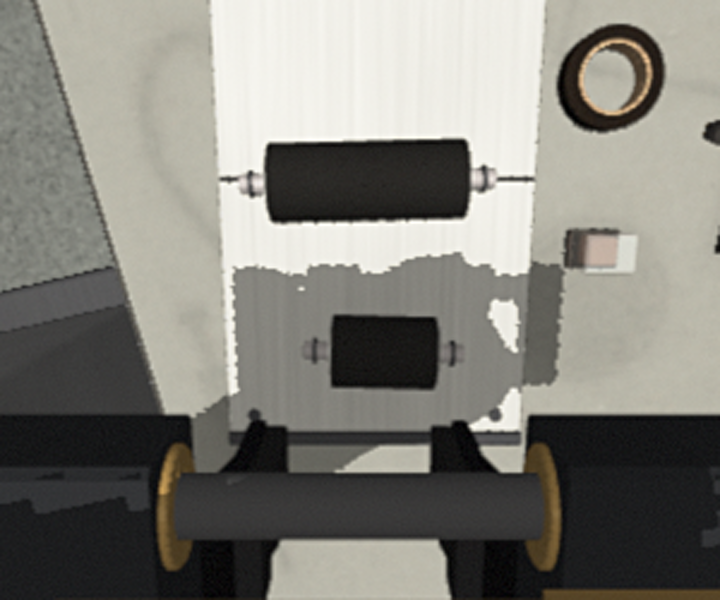

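The wrist picture shows the roller lying along the line: journals at crop rows 178–183, line at row 179. That is about 1 mm off, with the tool well clear, so I'm handing in.

```bash
python3 -c "
from bench import bot;print(bot.job_done())"
```

```text
the job is handed in; nothing more can be done
None
```

The long roller was rolled about 93 mm from its top onto the scribed line; it lies about 1–2 mm off the line, nearly parallel to it and about 6 mm from its middle, and the job is handed in; no verdict was returned.

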